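Fit the sleeve and hold a post base in the corner of an alignment jig

ROBOT

A 7-joint arm with a two-finger parallel gripper is mounted at the origin on a cart in front of the work surface, level with it; the furniture and walls round the work are solid. World frame = base frame: x ahead of the robot, y to its left, z up, the work surface at z = 0. Lengths are in mm, angles in rad, forces in N, time in s.
With the tool pointing down it reaches from about 350 to 900 mm from the base axis. Payload 19.9 kg.
Tool frame: the origin (TCP) lies on the centre line of the jaws, within the pads' length; the fingertips stand robot.tip_reach ahead of it and the grasp point (between the pads) lies 3 mm ahead of it (robot.tip_reach is the distance from the TCP to the fingertips, in mm); z points along the fingers, y is the line along which they close (so a half turn about z gives the same grasp; the last joint's range is limited). The gripper opens to 94 mm and grips with 3 to 60 N. Pads are 16 mm wide; open, the fingers measure 119 mm over their backs; the gripper's body (75 mm by 177 mm) begins 78 mm behind the grasp point.
Start: joints at [-1.159, 0.417, -0.01, 1.614, 0.005, 1.111, -0.053], TCP at [273.977, 561.727, 227.425] pointing down, gripper open.
Joint ranges: [-2.81, 2.81], [-0.39, 2.02], [-1.27, 1.25], [0.06, 2.57], [-1.19, 4.33], [0.19, 2], [-2.82, 2.82]. Speed limits (rad/s): [1.89, 1.89, 2.39, 2.39, 3.01, 3.01, 3.01].

INTERFACE

Orientations are given as a 3x3 rotation matrix whose columns are the frame's x, y, z axes.
In Python, from workcell import robot gives the robot as it stands. The module is installed in compiled form; this text tells all that it offers.
- The arm moves only by the tool send_rows, never from a script. Its arguments are lists of equal length, an entry for each row: "grip": the opening, from -1 (shut) to 1 (fully open); "translation": the shift along the tool's x, y, z scaled (see below), a list of three; "roll": the turn about the tool's z scaled (see below). A call has 1 to 20 rows; each row is the pose to reach, as a shift and turn from the pose commanded when the call began, along the tool's axes at that moment, turning the shorter way round; what a row does not reach only later rows make up. The controller multiplies each number of a shift by 0.4 m and each number of a turn by 180 degrees. A row lasts 1/12 s, in which the tool goes at most 41.7 mm and 7.16 degrees, less where a joint would pass 70% of its speed; a pose out of reach is approached as far as the arm can. A call with a number of a shift or a turn outside -1 to 1 is refused whole. A call with a gripper value outside its range is refused whole. The fingers move at their own pace and stop on an object; "grip_force" is the grip in N (left out, the last holds). Time passes only in rows, so rows that repeat a pose let the fingers close. It gives the time, the measured TCP pose, the force, the opening and the grip force at its end, in the units of the state.
- robot.state(): the state, without advancing time (a new reading comes with each control period).
- robot.grab_frame(name): name is "scene" or "side" or "wrist"; returns the picture (420x560x3 uint8, red, green, blue); there is no depth.
- robot.camera_info(name): a dict with "mtx" (3x3 intrinsics, pixels), "dist_coeffs" ([k1, k2, p1, p2, k3] as OpenCV has them; the pictures are not rectified), "R" (3x3) and "t" (3): a world point X has camera coordinates R X + t; the wrist camera has in their place "hand_eye" (4x4, takes a point from camera to tool coordinates, whose origin is the TCP and whose axes are the flange's). Camera axes: x right, y down, z forward; pixel columns grow to the right and rows downward; lengths in mm; the calibration is good to about 2 mm. A picture is of the moment at which its call begins: read the wrist's pose just before it. camera_info takes no time and is no camera call.
- robot.hand_in(): hands the job in; it is judged then, once.
The state is a dict: "t": time; "joint_positions": joint angles; "joint_vel": joint speeds; "joint_efforts": joint torques, N m; "tcp_pos": TCP position; "orientation": TCP orientation; "contact_force": force on the tool from outside, world axes, zero at the start; "wrist_torque": the same for the moment, N m; "gripper_width": finger opening in mm; "grip_force": force on a finger pad.
Only numpy, scipy, OpenCV 4.12 (cv2) and the standard library are available. Lean on these libraries where they do the work, as an engineer would, in place of code of your own. Each camera call takes 0.05 s, during which the arm holds its last target. There are 200 camera calls.

TASK

The metal post base has to be held in the alignment jig while it is bonded. First, with the base still on the worktop, slip the loose spacer sleeve over its post, right down onto the block, and let go of the sleeve; then set the base flat on the jig plate with its long side flush against the long stop and its end flush against the short stop. Finish while holding it there, pressed firmly against both stops at once with the sleeve still on; leave the beaker, tin and bottle where they are.

Things in the scene. Friction and masses are not known exactly. Their poses are not given: they have to be found in the camera images.
- jig: alignment jig, fixed to the worktop and immovable: a square bare steel plate 150 x 150 mm, 10 mm thick, with two low dark steel stops on top. Origin: centre of the plate's underside; z up, x along the long stop, y along the short stop. The plate edges are at x, y = +-75 mm. The jig's position and yaw vary (its x axis within about 30 degrees of the robot's +x)
- corner (a point): the point on top of the plate where the two stop faces would meet, at (50, 50, 10) mm in the jig's frame, with the jig's axes. A post base sitting home in the corner has its origin at x = -32, y = -22, z = 0 mm from here. Friction of the base on plate and stops is about 0.6: bear down only lightly while sliding it; a push of 10 to 15 N towards each stop makes both contacts firm
- long_stop: the long stop: bar 104 mm long (along the jig's x), 14 mm wide, standing 12 mm above the plate. Origin: centre of its underside, at (-10, 57, 10) mm in the jig's frame. Its working face looks to the jig's -y, at y = 50 mm
- short_stop: the short stop: bar 64 mm long (along the jig's y), 14 mm wide, standing 12 mm above the plate. Origin: centre of its underside, at (57, 10, 10) mm in the jig's frame. Its working face looks to the jig's -x, at x = 50 mm
- post_base: post base, loose, about 0.3 kg (varies by a fifth): an aluminium block 64 mm (its x) by 44 mm (its y) by 40 mm high, with an upright steel post in the middle of its top, 12 mm in diameter and 26 mm tall, its top edge chamfered; 66 mm high in all. Origin: centre of the block's underside; z up. A half turn about z makes no difference. Starts upright on the worktop; it may be gripped across the 44 mm faces, above the 12 mm high stops.
- post_seat (a point): point on the post's axis 49 mm above the underside of the post base (9 mm above the block's top face): where the sleeve's centre is when it is seated
- sleeve: spacer sleeve, loose, white plastic ring of 32 mm outer diameter, 16 mm bore (2 mm clearance all round on the post), 18 mm tall, 30 g. Origin: centre of its underside, bore along z. Starts upright on the worktop; it and the post base may swap places
- sleeve_centre (a point): centre of the sleeve's bore, 9 mm above its underside
- beaker: bystander: glass beaker 51 mm in diameter, 66 mm high; origin at the centre of its underside
- septa_tin: bystander: round white tin 56 mm in diameter, 28 mm high; origin at the centre of its underside
- rinse_bottle: bystander: white bottle 58 mm in diameter, 140 mm high; origin at the centre of its underside
Things that resemble listed ones, but are neither listed nor needed, are in the scene too. Several things look just like the sleeve: the one meant starts nearest to the robot's base. Leave any turquoise look-alike of the post_base alone.

How it is judged (in metres and radians):
On the way, in this order (a step that is already met when the one before it is completed fails the run):
1. the sleeve sits on the post, down on the block, released, with the post base still off the jig (distance between sleeve_centre and post_seat below 0.005 m and contact force between each of the fingers, the arm and sleeve below 0.1 N and contact force between post_base and jig below 0.1 N and horizontal distance between post_base and corner above 0.11 m), for 0.2 s.
2. the post base stands flat on the jig plate, pressed against both stops (x of post_base in the frame of corner between -0.034 and -0.03 m and y of post_base in the frame of corner between -0.024 and -0.02 m and z of post_base in the frame of corner between -0.002 and 0.002 m and angle between post_base's own z axis and vertical below 0.05 rad and angle between the x axis of post_base and the x axis of jig, either way round below 0.04 rad and contact force between post_base and long_stop above 1.5 N and contact force between post_base and short_stop above 1.5 N), for 0.2 s.
At the end, for the whole second after the job is handed in: Robot touching the base (>1 N), at rest; over 1.5 N on each stop; base within 2 mm of home along both jig axes and of the plate top, tilt < 0.05 rad, long axis within 0.04 rad of the long stop; sleeve centre within 5 mm of the post seat point (all of step 2 and distance between sleeve_centre and post_seat below 0.005 m and contact force between any of the fingers, the arm and post_base above 1 N and linear speed of post_base below 0.01 m/s); the arm keeps its last pose, push and grip.
It fails at once if a bystander (beaker, tin, bottle) is moved by more than 20 mm (distance of any of beaker, septa_tin, rinse_bottle from where it was at the start of the episode above 0.02 m).
It also fails if it takes over 69 s, if anything falls off the work surface, if the arm or the gripper's body presses on something with over 40 N, if the wrist force passes 120 N, or if a joint passes its speed limit or range.

## Working session

There is one attempt and no reset: what is moved stays moved. The work goes in short steps, Python scripts to look and compute and a tool call to move; the robot and the scene stay as the last step left them, time stands still between calls to the robot, and variables do not carry over. Pictures are saved under pics/ and viewed, at most 10 in all, crops included, and the job is handed in when it is done.

Besides the shell and the picture viewer there is one more tool, called after "Call:" in YAML: its name, and indented under it one key for each argument. send_rows: Moves the arm, as the interface text tells. Shifts and turns lie within -1 to 1; 1 stands for 0.4 m of shift or 180 degrees of turn. Its arguments: {"type":"object","properties":{"grip":{"type":"array","items":{"type":"number"}},"translation":{"type":"array","items":{"type":"array","items":{"type":"number"}}},"roll":{"type":"array","items":{"type":"number"}},"grip_force":{"type":"number"}},"required":["grip","translation","roll"]}

```bash
mkdir -p pics
cat > h.py <<'E'
import numpy as np,cv2
from workcell import robot
def cam(n):
    c=robot.camera_info(n);return {k:np.array(v,float) for k,v in c.items() if k in("mtx","dist_coeffs","R","t","hand_eye")}
def ext(n,s=None):
    c=cam(n)
    if "hand_eye" in c and n=="wrist":
        s=s or robot.state();T=np.eye(4);T[:3,:3]=np.array(s["orientation"]);T[:3,3]=s["tcp_pos"]
        M=T@c["hand_eye"];R=M[:3,:3].T;return c["mtx"],c["dist_coeffs"],R,-R@M[:3,3]
    return c["mtx"],c["dist_coeffs"],c["R"],c["t"]
def cast(E,px,z):
    K,D,R,t=E;p=cv2.undistortPoints(np.array(px,float).reshape(-1,1,2),K,D).reshape(-1,2)
    d=np.c_[p,np.ones(len(p))]@R;o=-R.T@t
    return o+d*((z-o[2])/d[:,2])[:,None]
def proj(E,X):
    K,D,R,t=E;return cv2.projectPoints(np.array(X,float).reshape(-1,1,3),cv2.Rodrigues(R)[0],t,K,D)[0].reshape(-1,2)
def grab(n,f):
    im=cv2.cvtColor(np.array(robot.grab_frame(n)),cv2.COLOR_RGB2BGR);cv2.imwrite("pics/"+f,im);return im
E
python3 - <<'E'
from h import *
s=robot.state();print({k:np.round(v,3).tolist() for k,v in s.items()},robot.tip_reach)
a=grab("scene","s0.png");b=grab("side","d0.png");grab("wrist","w0.png")
for n in("scene","side"):
    K,D,R,t=ext(n);print(n,(-R.T@t).round(),R[2].round(2))
print(cam("wrist")["hand_eye"].round(3).tolist())
E
```

```text
{'t': 0.0, 'joint_positions': [-1.158, 0.418, -0.01, 1.614, 0.005, 1.111, -0.053], 'joint_vel': [0.002, -0.001, -0.0, -0.001, -0.002, 0.0, 0.0], 'joint_efforts': [-0.002, -85.128, 0.637, -42.602, -0.049, 0.018, 0.0], 'tcp_pos': [273.867, 561.451, 226.839], 'orientation': [[-0.899, 0.438, -0.0], [0.438, 0.899, -0.001], [-0.0, -0.001, -1.0]], 'contact_force': [0.226, 0.181, -0.363], 'wrist_torque': [-0.009, 0.015, 0.015], 'grip_force': 0.0, 'gripper_width': 93.823} 22.0
scene [-218. -680. 1025.] [ 0.54  0.5  -0.67]
side [ 629. -778.  705.] [-0.07  0.79 -0.62]
[[-0.0, -0.971, -0.238, 69.103], [1.0, -0.0, -0.0, -0.059], [0.0, -0.238, 0.971, -157.562], [0.0, 0.0, 0.0, 1.0]]
```

View pics/s0.png

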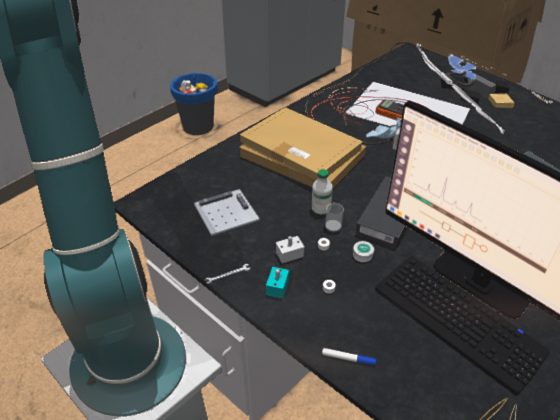

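View pics/d0.png

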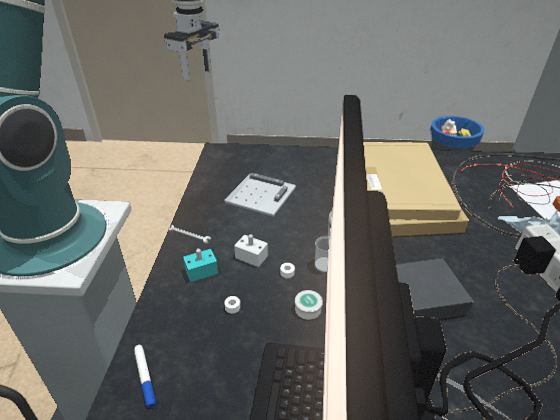

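The scene view shows the jig at about (228,211), the aluminium base at (290,250) and its turquoise look-alike at (277,282). The sleeve-like rings are at (324,243) and (329,286), the tin is at (363,251), the beaker at (334,217) and the bottle at (322,193). The side view shows the same rings at (287,270) and (232,304).

Run:
```python
from h import *
S=ext("scene");D=ext("side")
for n,p,q,z in [("base",(290,252),(251,252),30),("turq",(277,283),(201,266),30),("ringA",(324,243),(287,270),14),("ringB",(329,286),(232,304),14),("jig",(227,211),(260,195),10),("tin",(363,250),(308,302),28),("beaker base",(334,226),(322,266),0),("bottle base",(322,210),(330,235),0)]:
    a=cast(S,p,z)[0];b=cast(D,q,z)[0];print(n,a.round(),b.round(),np.hypot(*a[:2]).round())
a=cv2.imread("pics/s0.png")[180:310,180:400];b=cv2.imread("pics/d0.png")[165:325,160:345]
cv2.imwrite("pics/c0.png",np.vstack([cv2.resize(a,(500,295),interpolation=2),cv2.resize(b,(500,300),interpolation=2)]))
```

```text
base [496. -51.  30.] [513. -55.  30.] 498.0
turq [ 394. -100.   30.] [ 409. -108.   30.] 406.0
ringA [597. -86.  14.] [598. -90.  14.] 603.0
ringB [ 487. -194.   14.] [ 491. -196.   14.] 524.0
jig [505. 210.  10.] [506. 199.  10.] 547.0
tin [ 638. -188.   28.] [ 646. -191.   28.] 665.0
beaker base [682. -55.   0.] [676. -58.   0.] 684.0
bottle base [711.  15.   0.] [697.  53.   0.] 712.0
```

View pics/c0.png

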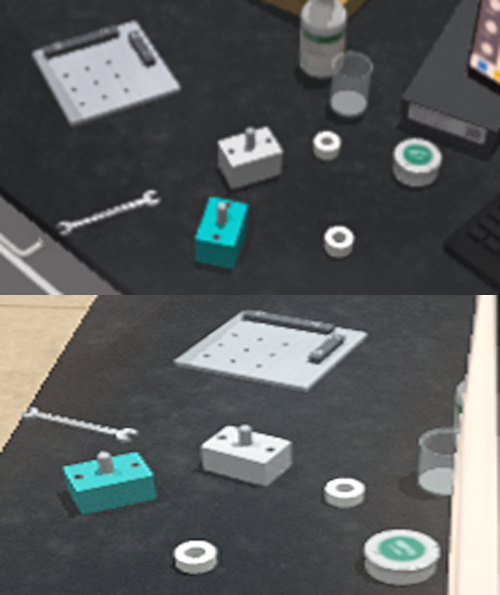

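Ring B, at about (489,-195) and 524 mm from the base, is the sleeve because ring A is at 603 mm. The crop shows it as a plain white ring. The white/aluminium block is the base. Next I move to where the wrist camera sees both.

Call:
send_rows:
  grip: [1,1,1,1,1,1,1,1,1,1]
  translation:
    - [-0.625,-0.65,-0.08]
    - [-0.625,-0.65,-0.08]
    - [-0.625,-0.65,-0.08]
    - [-0.625,-0.65,-0.08]
    - [-0.625,-0.65,-0.08]
    - [-0.625,-0.65,-0.08]
    - [-0.625,-0.65,-0.08]
    - [-0.625,-0.65,-0.08]
    - [-0.625,-0.65,-0.08]
    - [-0.625,-0.65,-0.08]
  roll: [0,0,0,0,0,0,0,0,0,0]

```text
t: 0.98
tcp_pos: [386.4, 213.4, 260.1]
orientation: [[-0.896, 0.444, 0.001], [0.444, 0.896, -0.0], [-0.001, 0.0, -1.0]]
contact_force: [0.8, -0.4, -0.1]
gripper_width: 94.1
grip_force: 0.0
```

Run:
```python
from h import *
s=robot.state();grab("wrist","w1.png");print(s["tcp_pos"],s["t"]);E=ext("wrist",s);print(proj(E,[[505,205,10]]))
```

```text
[386.41798144 213.36329113 260.1192482 ] 0.9833
[[307.21286303 266.80532908]]
```

View pics/w1.png

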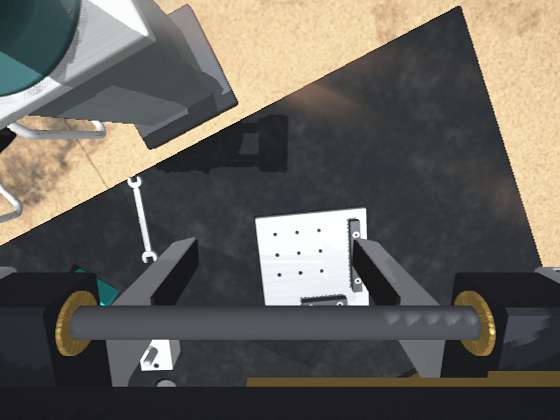

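The wrist view shows the jig with its long stop at (356,255), running along the image columns, and its short stop at (325,301). That puts the jig yaw near the tool's. Next stop is above the base and sleeve.

Call:
send_rows:
  grip: [1,1,1,1,1,1,1,1,1,1]
  translation:
    - [-0.52,-0.63,0]
    - [-0.52,-0.63,0]
    - [-0.52,-0.63,0]
    - [-0.52,-0.63,0]
    - [-0.52,-0.63,0]
    - [-0.52,-0.63,0]
    - [-0.52,-0.63,0]
    - [-0.52,-0.63,0]
    - [-0.52,-0.63,0]
    - [-0.52,-0.63,0]
  roll: [0,0,0,0,0,0,0,0,0,0]

```text
t: 1.87
tcp_pos: [461.4, -99.8, 259.1]
orientation: [[-0.898, 0.44, -0.001], [0.44, 0.898, -0.001], [0.0, -0.001, -1.0]]
contact_force: [0.1, 1.5, -0.7]
gripper_width: 94.1
grip_force: 0.0
```

Run:
```python
from h import *
s=robot.state();grab("wrist","w2.png");print(s["tcp_pos"],s["t"]);E=ext("wrist",s);print(proj(E,[[505,-53,30],[490,-195,14],[598,-88,14],s["tcp_pos"]-np.array([0,0,200])]))
```

```text
[461.41893544 -99.80465214 259.09755121] 1.8667
[[323.48182214 206.94430761]
 [221.63129074 239.56046313]
 [325.98096015 273.54707203]
 [275.29769512 196.95406849]]
```

View pics/w2.png

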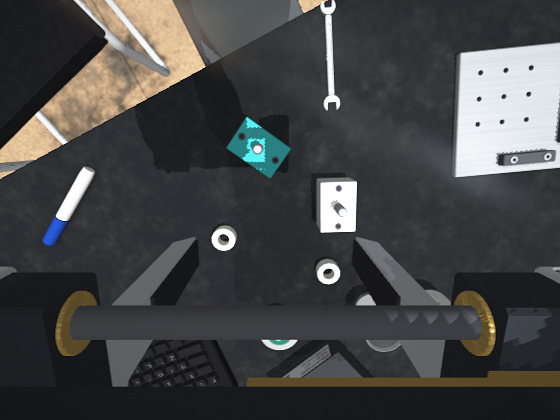

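The sleeve is at (224,238) and the other ring at (328,271). The base is at (337,205), with its long axis nearly along the columns and its post at about (340,208).

```bash
cat >> h.py <<'E'
def blobs(im,lo,amin,roi):
    x0,y0,x1,y1=roi;h=cv2.cvtColor(im,cv2.COLOR_BGR2HSV);m=((h[...,2]>lo)&(h[...,1]<60)).astype(np.uint8)
    w=np.zeros_like(m);w[y0:y1,x0:x1]=m[y0:y1,x0:x1]
    c,hi=cv2.findContours(w,cv2.RETR_CCOMP,cv2.CHAIN_APPROX_NONE);return [(k.reshape(-1,2),hi[0][i][3]>=0) for i,k in enumerate(c) if cv2.contourArea(k)>amin]
def rect(P):
    r=cv2.minAreaRect(np.float32(P[:,:2]));return np.round(r[0],1),np.round(r[1],1),round(r[2],1),cv2.boxPoints(r).round(1).tolist()
E
python3 - <<'E'
from h import *
im=cv2.imread("pics/w2.png");s=robot.state();E=ext("wrist",s);o=np.array(s["orientation"])
print("tool yaw x",np.degrees(np.arctan2(o[1,0],o[0,0])))
for lo in(150,190,220):
  for nm,roi,z in(("base",(305,165,370,240),40),("sl",(200,218,250,258),18)):
    for k,hole in blobs(im,lo,15,roi):print(lo,nm,hole,len(k),k.mean(0).round(1),rect(cast(E,k,z)))
cv2.imwrite("pics/c2.png",cv2.resize(im[165:260,195:375],(720,380),interpolation=2))
E
```

```text
tool yaw x 154.0120105578198
150 base False 167 [337.7 206.3] (array([509.9, -35.8]), array([44.3, 64.1]), 66.0, [[471.5, -43.0], [530.0999755859375, -69.0999984741211], [548.2000122070312, -28.600000381469727], [489.6000061035156, -2.5]])
150 base True 17 [337.8 225.8] (array([532.1, -45.6]), array([8.5, 7.1]), 19.3, [[527.0, -43.70000076293945], [529.2999877929688, -50.29999923706055], [537.2999877929688, -47.5], [534.9000244140625, -40.900001525878906]])
150 base True 31 [338.2 207.5] (array([510.6, -36. ]), array([13.5, 11.3]), 19.5, [[502.29998779296875, -33.0], [506.1000061035156, -43.599998474121094], [518.7999877929688, -39.099998474121094], [515.0, -28.5]])
150 base True 18 [338.3 187.9] (array([488.5, -25.8]), array([8. , 7.6]), 20.6, [[483.3999938964844, -23.700000762939453], [486.1000061035156, -30.799999237060547], [493.5, -28.0], [490.8999938964844, -20.899999618530273]])
150 sl False 65 [223.2 239.1] (array([ 489.7, -189.7]), array([31. , 31.3]), 62.3, [[468.70001220703125, -196.10000610351562], [496.29998779296875, -210.6999969482422], [510.79998779296875, -183.300003
[... 2378 characters left out ...]
77929688, -39.29999923706055], [516.5, -27.0]])
220 base True 20 [338.2 188. ] (array([488.2, -26.4]), array([8.9, 8.5]), 20.2, [[482.5, -24.0], [485.5, -31.899999618530273], [493.79998779296875, -28.799999237060547], [490.8999938964844, -20.899999618530273]])
220 sl False 63 [222.9 239.3] (array([ 490. , -190.6]), array([29.6, 29.9]), 62.2, [[469.8999938964844, -196.6999969482422], [496.29998779296875, -210.6999969482422], [510.1000061035156, -184.5], [483.70001220703125, -170.5]])
220 sl True 34 [223.  239.4] (array([ 490. , -190.6]), array([16.3, 17.1]), 19.1, [[479.5, -185.10000610351562], [485.1000061035156, -201.3000030517578], [500.5, -196.0], [494.8999938964844, -179.8000030517578]])
```

View pics/c2.png

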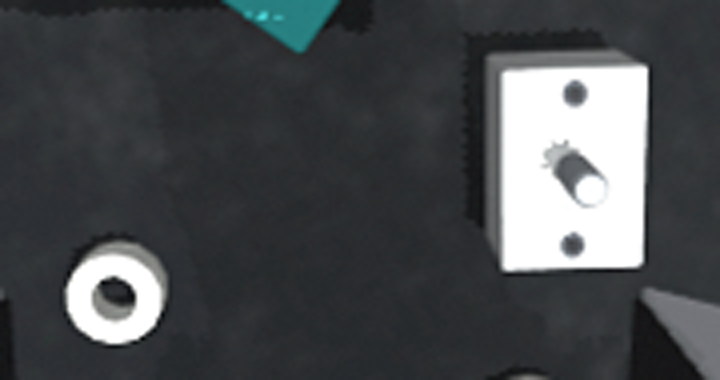

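The sizes agree: the block measures 64 x 44 mm, the ring 31 mm and the bore 16 mm. The sleeve is at (490,-190) and the base at (510,-35.5) with a yaw of about -24°. Next I go down to the sleeve.

Call:
send_rows:
  grip: [0.4,0.4,0.4,0.4,0.4,0.4,0.4,0.4,0.4,0.4,0.4,0.4,0.4]
  translation:
    - [-0.1635,-0.172,0.3]
    - [-0.1635,-0.172,0.3]
    - [-0.1635,-0.172,0.4]
    - [-0.1635,-0.172,0.4]
    - [-0.1635,-0.172,0.45]
    - [-0.1635,-0.172,0.45]
    - [-0.1635,-0.172,0.5]
    - [-0.1635,-0.172,0.53]
    - [-0.1635,-0.172,0.55]
    - [-0.1635,-0.172,0.57]
    - [-0.1635,-0.172,0.582]
    - [-0.1635,-0.172,0.582]
    - [-0.1635,-0.172,0.582]
  roll: [0,0,0,0,0,0,0,0,0,0,0,0,0]

```text
t: 3.0
tcp_pos: [490.0, -189.6, 27.2]
orientation: [[-0.899, 0.438, 0.0], [0.438, 0.899, -0.0], [-0.0, 0.0, -1.0]]
contact_force: [0.3, -0.4, 1.1]
gripper_width: 65.3
grip_force: 0.0
```

Call:
send_rows:
  grip: [-0.2,-0.3,-0.4,-1,-1,-1,-1,-1,-1,-1]
  translation:
    - [0,0,0]
    - [0,0,0]
    - [0,0,0]
    - [0,0,0]
    - [0,0,0]
    - [0,0,0]
    - [0,0,0]
    - [0,0,0]
    - [0,0,0]
    - [0,0,0]
  roll: [0,0,0,0,0,0,0,0,0,0]
  grip_force: 10

```text
t: 3.83
tcp_pos: [489.8, -189.8, 26.8]
orientation: [[-0.899, 0.438, 0.0], [0.438, 0.899, -0.0], [-0.0, -0.0, -1.0]]
contact_force: [-0.8, -0.0, 3.5]
gripper_width: 32.2
grip_force: 10.0
```

Call:
send_rows:
  grip: [-1,-1,-1,-1,-1,-1,-1,-1,-1,-1,-1,-1]
  translation:
    - [0,0,-0.1]
    - [0,0,-0.2]
    - [0.06,0.1,-0.225]
    - [0.124,0.22,-0.225]
    - [0.124,0.22,-0.225]
    - [0.124,0.22,-0.225]
    - [0.124,0.22,-0.225]
    - [0.124,0.22,-0.225]
    - [0.124,0.22,-0.225]
    - [0.124,0.22,-0.225]
    - [0.124,0.22,-0.225]
    - [0.124,0.22,-0.225]
  roll: [0,0,0,0,0,0,0,0,0,0,0,0]

```text
t: 4.83
tcp_pos: [483.7, -89.5, 116.6]
orientation: [[-0.898, 0.439, -0.0], [0.439, 0.898, -0.0], [0.0, -0.0, -1.0]]
contact_force: [0.0, 0.0, -0.7]
gripper_width: 31.9
grip_force: 10.0
```

Run:
```python
from h import *
s=robot.state();im=grab("wrist","w3.png");E=ext("wrist",s);print(s["tcp_pos"],s["gripper_width"])
zt=s["tcp_pos"][2]-27+18
print(proj(E,[[510.2,-35.5,40],[510.2,-35.5,66],[s["tcp_pos"][0],s["tcp_pos"][1],zt]]))
```

```text
[483.7001446  -89.47487554 116.58897904] 31.932164315064487
[[352.1172689  226.9890567 ]
 [361.0079849  237.51362376]
 [275.20669452 260.39773118]]
```

View pics/w3.png

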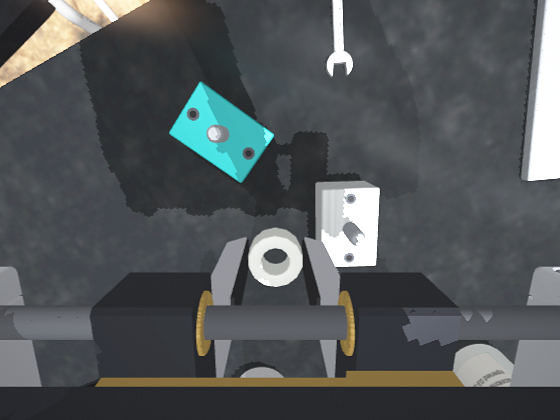

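The held sleeve is at about (275,258). The base is at right with its top face from (323,187) to (379,266), its screw holes at (350,198) and (349,257), and its post at about (355,233).

Run:
```python
from h import *
im=cv2.imread("pics/w3.png");s=robot.state();E=ext("wrist",s);zt=s["tcp_pos"][2]-26.8+18
g=cv2.cvtColor(im,cv2.COLOR_BGR2GRAY)
for lo in(90,120):
  for nm,roi,z in(("base",(312,178,384,270),40),("sl",(247,226,304,288),zt)):
    for k,hole in blobs(im,lo,30,roi):
        if hole or nm=="sl" or len(k)>150: print(lo,nm,hole,k.mean(0).round(1),rect(cast(E,k,z))[:3])
a=cv2.resize(im[178:275,310:390],(480,582),interpolation=2);b=cv2.resize(im[225:290,245:305],(310,336),interpolation=2)
c=np.zeros((582,790,3),np.uint8);c[:,:480]=a;c[:336,480:]=b;cv2.imwrite("pics/c3.png",c)
```

```text
90 base False [344.3 225.9] (array([507.2, -40.1]), array([51.5, 71.8]), 65.6)
90 sl False [274.9 257.1] (array([481.9, -88.6]), array([31. , 35.8]), 63.9)
90 sl True [275.  255.6] (array([481. , -88.1]), array([11. , 11.2]), 17.4)
120 base False [344.3 226.3] (array([507.4, -40.2]), array([51.5, 71.4]), 65.6)
120 base True [348.8 257.4] (array([532.5, -47.6]), array([4.8, 5.2]), 22.5)
120 sl False [275.1 257.1] (array([482.1, -88.7]), array([30.9, 35.2]), 63.9)
120 sl True [275.  255.8] (array([481.3, -88.3]), array([13.7,  9.7]), 63.9)
```

View pics/c3.png

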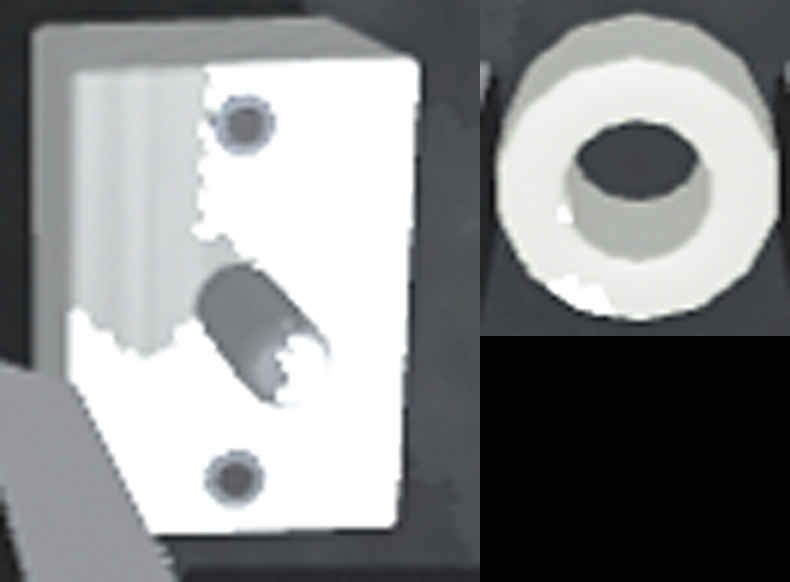

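Run:
```python
from h import *
s=robot.state();E=ext("wrist",s);zt=s["tcp_pos"][2]-26.8+18;R=np.array(s["orientation"])
a=cast(E,[(275.2,261.5)],zt)[0];b=cast(E,[(359.5,239.3)],66)[0];h=cast(E,[(350.1,198.4),(348.8,257.3)],40)
c=cast(E,[(321.3,189.3),(379.3,188),(375.8,265.2)],40)
print("sleeve",a,"post",b,"holes mid",h.mean(0),"hole d",np.linalg.norm(h[0]-h[1]),"corner mid",(c[0]+c[2])/2,np.linalg.norm(c[0]-c[1]),np.linalg.norm(c[1]-c[2]))
d=c[2]-c[1];print("yaw",np.degrees(np.arctan2(d[1],d[0])))
for q in(b,h.mean(0)):
  t=R.T@np.r_[(q-a)[:2],0];print("tool delta",t/400,t)
```

```text
sleeve [484.2835947  -89.6137513  107.82854051] post [511.02477475 -36.81673601  66.        ] holes mid [510.51594311 -37.74026052  40.        ] hole d 48.08810766935601 corner mid [510.38241352 -37.73937975  40.        ] 43.951222224637924 62.921704056988034
yaw -24.07400897552541
tool delta [-2.10992966e-03  1.47942199e-01 -3.21926460e-05] [-8.43971865e-01  5.91768796e+01 -1.28770584e-02]
tool delta [-1.98076222e-03  1.45309309e-01 -3.16224770e-05] [-7.92304887e-01  5.81237236e+01 -1.26489908e-02]
```

Call:
send_rows:
  grip: [-1,-1,-1,-1,-1,-1,-1,-1,-1]
  translation:
    - [-0.0015,0.147,0]
    - [-0.0015,0.147,0]
    - [-0.0015,0.147,0.03]
    - [-0.0015,0.147,0.045]
    - [-0.0015,0.147,0.045]
    - [-0.0015,0.147,0.055]
    - [-0.0015,0.147,0.065]
    - [-0.0015,0.147,0.075]
    - [-0.0015,0.147,0.075]
  roll: [0,0,0,0,0,0,0,0,0]

```text
t: 5.63
tcp_pos: [509.7, -36.7, 86.1]
orientation: [[-0.898, 0.439, -0.001], [0.439, 0.898, -0.0], [0.001, -0.0, -1.0]]
contact_force: [-0.6, -0.5, -0.3]
gripper_width: 32.3
grip_force: 10.0
```

Call:
send_rows:
  grip: [-1,-1,-1,-1,-1,-1,-1]
  translation:
    - [0,0,0.012]
    - [0,0,0.022]
    - [0,0,0.032]
    - [0,0,0.04]
    - [0,0,0.046]
    - [0,0,0.048]
    - [0,0,0.048]
  roll: [0,0,0,0,0,0,0]

```text
t: 6.22
tcp_pos: [510.0, -36.4, 67.3]
orientation: [[-0.899, 0.438, -0.0], [0.438, 0.899, -0.0], [0.0, -0.0, -1.0]]
contact_force: [-0.0, 1.1, -1.0]
gripper_width: 32.0
grip_force: 10.0
```

Call:
send_rows:
  grip: [-0.1,0.1,0.3,0.5,0.5,0.5,0.5,0.5,0.5,0.5]
  translation:
    - [0,0,0]
    - [0,0,0]
    - [0,0,0]
    - [0,0,0]
    - [0,0,0]
    - [0,0,0]
    - [0,0,0]
    - [0,0,0]
    - [0,0,0]
    - [0,0,0]
  roll: [0,0,0,0,-0.011,-0.011,-0.011,-0.011,-0.011,-0.011]

```text
t: 7.05
tcp_pos: [510.1, -36.3, 67.5]
orientation: [[-0.913, 0.407, 0.0], [0.407, 0.913, -0.0], [-0.0, -0.0, -1.0]]
contact_force: [-0.1, 0.6, 0.3]
gripper_width: 70.4
grip_force: 0.0
```

Run:
```python
from h import *
s=robot.state();im=grab("wrist","w4.png");E=ext("wrist",s);c=(s["tcp_pos"][0],s["tcp_pos"][1])
print(s["tcp_pos"],proj(E,[(*c,58),(*c,66)]))
cv2.imwrite("pics/c4.png",cv2.resize(im[190:340,180:380],(800,600),interpolation=2))
```

```text
[510.12497006 -36.31640819  67.48777115] [[275.17528892 260.06913701]
 [275.17856282 265.71637153]]
```

View pics/c4.png

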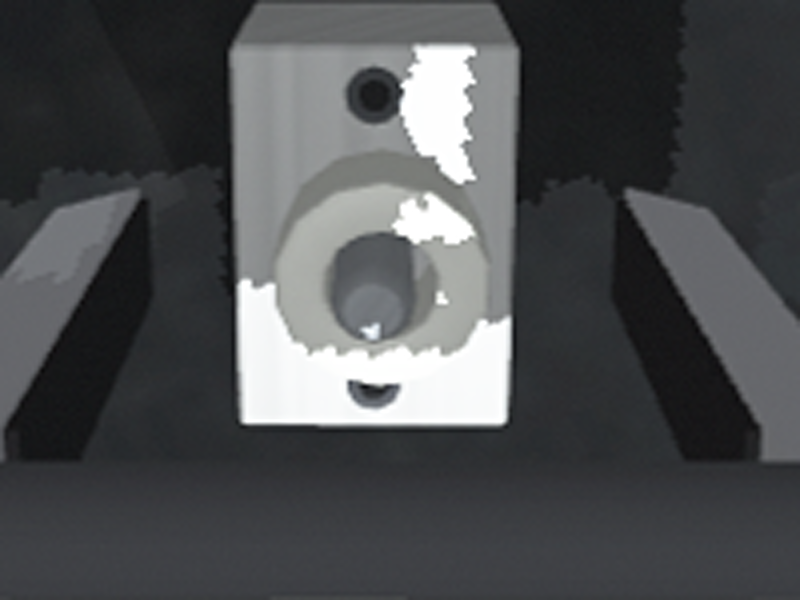

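The sleeve is down on the block around the post, with the bore at about (275,262), and is released. Now I grip the block.

Call:
send_rows:
  grip: [0.5,0.5,0.5,0.5,0.5,0.2,0.05,-0.02,-1,-1,-1,-1,-1,-1]
  translation:
    - [0,0,0.02]
    - [0,0,0.04]
    - [0,0,0.06]
    - [0,0,0.071]
    - [0,0,0.071]
    - [0,0,0.071]
    - [0,0,0.071]
    - [0,0,0.071]
    - [0,0,0.071]
    - [0,0,0.071]
    - [0,0,0.071]
    - [0,0,0.071]
    - [0,0,0.071]
    - [0,0,0.071]
  roll: [0,0,0,0,0,0,0,0,0,0,0,0,0,0]
  grip_force: 40

```text
t: 8.27
tcp_pos: [510.3, -36.4, 39.3]
orientation: [[-0.913, 0.407, 0.0], [0.407, 0.913, -0.0], [-0.0, 0.0, -1.0]]
contact_force: [-2.1, 0.5, 5.4]
gripper_width: 43.9
grip_force: 40.0
```

Call:
send_rows:
  grip: [-1,-1,-1,-1,-1,-1,-1,-1,-1,-1,-1,-1,-1]
  translation:
    - [0,0,-0.04]
    - [0,0,-0.1]
    - [0,0,-0.18]
    - [0.03,0.1,-0.25]
    - [0.06,0.2,-0.25]
    - [0.09,0.28,-0.25]
    - [0.107,0.34,-0.25]
    - [0.107,0.368,-0.25]
    - [0.107,0.368,-0.25]
    - [0.107,0.368,-0.25]
    - [0.107,0.368,-0.25]
    - [0.107,0.368,-0.25]
    - [0.107,0.368,-0.25]
  roll: [0,0,0,0,0,0,0,0,0,0,0,0,0]

```text
t: 9.35
tcp_pos: [530.9, 114.4, 139.1]
orientation: [[-0.913, 0.409, -0.0], [0.409, 0.913, -0.0], [0.0, -0.0, -1.0]]
contact_force: [0.0, -0.1, -2.2]
gripper_width: 43.7
grip_force: 40.0
```

Run:
```python
from h import *
s=robot.state();im=grab("wrist","w5.png");E=ext("wrist",s);print(s["tcp_pos"],s["gripper_width"],s["contact_force"])
c=np.array([505,205]);print(proj(E,[(*c,10)]))
for k,h in blobs(im,150,3000,(0,0,560,300)):
    P=cast(E,k,10);print(h,k.mean(0),k.min(0),k.max(0),rect(P))
```

```text
[530.85888517 114.39313588 139.05287626] 43.67631987325157 [ 0.03628969 -0.06223909 -2.18345514]
[[355.44316467 145.55302271]]
False [348.29756637 157.48561947] [253  47] [455 272] (array([523. , 190.8]), array([179.7, 197.1]), 69.3, [[399.0, 141.6999969482422], [583.4000244140625, 71.9000015258789], [647.0, 240.0], [462.70001220703125, 309.79998779296875]])
True [432.47333333 122.54      ] [416  59] [449 188] (array([517.4, 272.3]), array([ 23.7, 109.7]), 69.1, [[462.0, 280.79998779296875], [564.5, 241.6999969482422], [572.9000244140625, 263.79998779296875], [470.3999938964844, 302.8999938964844]])
```

View pics/w5.png

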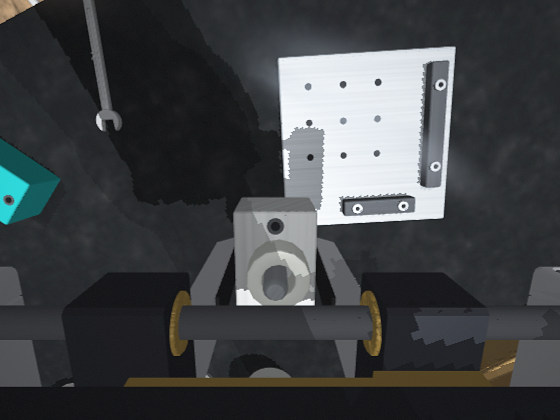

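The jig plate's corners are at about (278,57), (455,46) and (443,217). The long stop is at (434,125) and the short stop at (378,206). The base in hand still has the sleeve on it. Now I fit the plate edges.

Run:
```python
from h import *
s=robot.state();im=cv2.imread("pics/w5.png");E=ext("wrist",s);R=np.array(s["orientation"]);tp=np.array(s["tcp_pos"])
g=cv2.cvtColor(im,cv2.COLOR_BGR2GRAY).astype(float)
def edge(p,q,z,sgn=1):
    p,q=np.array(p,float),np.array(q,float);d=(q-p)/np.linalg.norm(q-p);n=np.array([-d[1],d[0]]);pts=[]
    for f in np.linspace(.06,.94,40):
        c=p+f*(q-p);u=np.arange(-6,6.01,.25);l=c+u[:,None]*n
        v=cv2.GaussianBlur(cv2.remap(g.astype(np.float32),np.float32(l[:,:1]),np.float32(l[:,1:]),1),(1,5),0).ravel()
        i=np.argmax(abs(np.diff(v)));pts.append(c+(u[i]+.125)*n)
    P=cast(E,pts,z)[:,:2];a=cv2.fitLine(np.float32(P),cv2.DIST_HUBER,0,.01,.01).ravel()
    r=np.abs((P-a[2:])@np.array([-a[1],a[0]]));return a[2:],a[:2],np.median(r)
def deg(d):return np.degrees(np.arctan(d[1]/d[0]))
L={"right":edge((455,46),(443,217),10),"top":edge((278,57),(455,46),10),"bot":edge((325,224),(443,217),10),"left":edge((278,57),(282.5,195),10),
"long inner foot":edge((425,64),(421,186),22),"short inner":edge((344,198),(412,196),22)}
for k,v in L.items():print(k,v[0].round(1),deg(v[1]).round(2),"res",v[2].round(2))
yaw=np.radians(np.mean([deg(L["right"][1]),deg(L["top"][1])-90,deg(L["bot"][1])-90,deg(L["left"][1])]))
x=np.array([np.cos(yaw),np.sin(yaw)]);y=np.array([-x[1],x[0]])
for k,v in L.items():print(k,(v[0]@x).round(1),(v[0]@y).round(1))
cx=(L["top"][0]@x+L["bot"][0]@x)/2;cy=(L["right"][0]@y+L["left"][0]@y)/2;cyr=L["right"][0]@y-75
print("yaw",np.degrees(yaw),"centre",cx*x+cy*y,cx*x+cyr*y,"toolyaw",np.degrees(np.arctan2(R[1,0],R[0,0])))
home=(cx+18)*x+(cyr+28)*y;print("home",home,"tool delta",R.T@np.r_[home-tp[:2],0])
```

```text
right [529.6 284.8] -20.82 res 0.17
top [436.5 240.8] 69.3 res 0.15
bot [578.7 196.2] 69.16 res 0.21
left [465.5 149.6] -21.1 res 0.12
long inner foot [507.5 259.9] -21.1 res 0.43
short inner [552.1 204.5] 69.79 res 0.93
right 393.4 454.8
top 322.1 380.5
bot 470.9 389.5
left 381.7 305.6
long inner foot 381.7 423.6
short inner 443.0 387.8
yaw -20.867561 centre [505.91168 214.0104 ] [505.7737  213.64847] toolyaw 155.90088810515692
home [532.5669  233.40007] tool delta [ 4.69797460e+01  1.09134305e+02 -2.47300265e-02]
```

Call:
send_rows:
  grip: [-1,-1,-1,-1,-1,-1,-1,-1,-1,-1]
  translation:
    - [0.08,0.12,0]
    - [0.12,0.2,0]
    - [0.1475,0.2425,0.03]
    - [0.1475,0.2425,0.08]
    - [0.1475,0.2425,0.12]
    - [0.1475,0.2425,0.15]
    - [0.1475,0.2425,0.17]
    - [0.1475,0.2425,0.19]
    - [0.1475,0.2425,0.2]
    - [0.1475,0.2425,0.2]
  roll: [-0.018,-0.018,-0.018,-0.018,-0.018,-0.018,-0.018,-0.018,-0.018,-0.018]

```text
t: 10.23
tcp_pos: [516.5, 227.7, 58.6]
orientation: [[-0.935, 0.355, -0.0], [0.355, 0.935, -0.0], [0.0, -0.001, -1.0]]
contact_force: [-0.1, 0.5, -2.9]
gripper_width: 43.3
grip_force: 40.0
```

Call:
send_rows:
  grip: [-1,-1,-1,-1,-1,-1]
  translation:
    - [0,0,0.008]
    - [0,0,0.014]
    - [0,0,0.018]
    - [0,0,0.021]
    - [0,0,0.0225]
    - [0,0,0.0225]
  roll: [0,0,0,0,0,0]

```text
t: 10.73
tcp_pos: [516.5, 228.2, 50.1]
orientation: [[-0.935, 0.355, 0.0], [0.355, 0.935, -0.0], [-0.0, -0.0, -1.0]]
contact_force: [0.4, 0.0, -2.4]
gripper_width: 43.7
grip_force: 40.0
```

Call:
send_rows:
  grip: [-1,-1,-1,-1]
  translation:
    - [0,0,0.001]
    - [0,0,0.002]
    - [0,0,0.002]
    - [0,0,0.002]
  roll: [0,0,0,0]

```text
t: 11.07
tcp_pos: [516.6, 228.2, 49.4]
orientation: [[-0.935, 0.355, 0.0], [0.355, 0.935, 0.0], [-0.0, 0.0, -1.0]]
contact_force: [-0.1, 0.2, -0.6]
gripper_width: 43.6
grip_force: 40.0
```

Call:
send_rows:
  grip: [-1,-1,-1,-1,-1,-1,-1,-1]
  translation:
    - [0,0.005,0]
    - [0,0.01,0]
    - [0,0.015,0]
    - [0,0.019,0]
    - [0,0.022,0]
    - [0,0.025,0]
    - [0,0.0265,0]
    - [0,0.0265,0]
  roll: [0,0,0,0,0,0,0,0]

```text
t: 11.73
tcp_pos: [520.5, 238.1, 49.4]
orientation: [[-0.935, 0.355, 0.0], [0.355, 0.935, -0.0], [-0.0, 0.0, -1.0]]
contact_force: [-0.9, -2.0, 3.6]
gripper_width: 43.5
grip_force: 40.0
```

Call:
send_rows:
  grip: [-1,-1,-1,-1,-1,-1]
  translation:
    - [0,0.001,0]
    - [0,0.002,0]
    - [0,0.003,0]
    - [0,0.004,0]
    - [0,0.005,0]
    - [0,0.005,0]
  roll: [0,0,0,0,0,0]

```text
t: 12.23
tcp_pos: [520.6, 238.6, 49.4]
orientation: [[-0.935, 0.356, -0.001], [0.356, 0.935, -0.001], [0.001, -0.002, -1.0]]
contact_force: [-5.6, -9.2, 13.4]
gripper_width: 43.7
grip_force: 40.0
```

Call:
send_rows:
  grip: [-1,-1,-1,-1,-1,-1,-1,-1,-1,-1]
  translation:
    - [0,-0.002,-0.002]
    - [0,-0.002,-0.003]
    - [-0.005,-0.002,-0.003]
    - [-0.01,-0.002,-0.003]
    - [-0.015,-0.002,-0.003]
    - [-0.019,-0.002,-0.003]
    - [-0.022,-0.002,-0.003]
    - [-0.025,-0.002,-0.003]
    - [-0.026,-0.002,-0.003]
    - [-0.026,-0.002,-0.003]
  roll: [0,0,0,0,0,0,0,0,0,0]

```text
t: 13.07
tcp_pos: [529.8, 235.1, 49.9]
orientation: [[-0.935, 0.355, -0.002], [0.355, 0.935, -0.001], [0.001, -0.001, -1.0]]
contact_force: [-2.6, -4.0, -5.1]
gripper_width: 43.3
grip_force: 40.0
```

Call:
send_rows:
  grip: [-1,-1,-1,-1,-1,-1,-1,-1]
  translation:
    - [-0.002,0,0.001]
    - [-0.004,0,0.001]
    - [-0.006,0,0.001]
    - [-0.008,0,0.001]
    - [-0.009,0,0.001]
    - [-0.01,0,0.001]
    - [-0.011,0,0.001]
    - [-0.011,0,0.001]
  roll: [0,0,0,0,0,0,0,0]

```text
t: 13.73
tcp_pos: [532.4, 234.2, 49.5]
orientation: [[-0.935, 0.354, -0.004], [0.354, 0.935, -0.0], [0.004, -0.002, -1.0]]
contact_force: [-14.3, -3.3, 6.2]
gripper_width: 43.8
grip_force: 40.0
```

Call:
send_rows:
  grip: [-1,-1,-1,-1,-1,-1]
  translation:
    - [-0.001,0.001,-0.0005]
    - [-0.001,0.002,-0.0005]
    - [-0.001,0.0025,-0.0005]
    - [-0.001,0.0025,-0.0005]
    - [-0.001,0.0025,-0.0005]
    - [-0.001,0.0025,-0.0005]
  roll: [0,0,0,0,0,0]

```text
t: 14.23
tcp_pos: [532.5, 234.2, 49.5]
orientation: [[-0.935, 0.354, -0.006], [0.354, 0.935, -0.001], [0.005, -0.003, -1.0]]
contact_force: [-18.5, -6.7, 9.7]
gripper_width: 43.7
grip_force: 40.0
```

Run:
```python
from h import *
s=robot.state();im=grab("wrist","w6.png");R=np.array(s["orientation"]);f=np.array(s["contact_force"]);E=ext("wrist",s);tp=np.array(s["tcp_pos"])
print("f tool",(R.T@f).round(1),"tq",np.round(s["wrist_torque"],2),"yaw",np.degrees(np.arctan2(R[1,0],R[0,0])),tp.round(1),"vel",np.abs(s["joint_vel"]).max())
c=tp+np.array([0,0,0]);top=tp[2]-39.3
print("expected sleeve top, post top px",proj(E,[(*tp[:2],top+58),(*tp[:2],top+66)]).round(1))
g=cv2.cvtColor(im,cv2.COLOR_BGR2GRAY);
def at(z,pts):print(cast(E,pts,z).round(1).tolist())
# compare the sleeve/base patch with the earlier in-hand view
a=cv2.cvtColor(cv2.imread("pics/w5.png"),cv2.COLOR_BGR2GRAY)
for n,(x0,y0,x1,y1) in {"sleeve":(244,236,308,304),"hole":(262,214,290,238)}.items():
    r=cv2.matchTemplate(cv2.Canny(g[y0-12:min(y1+12,420),x0-12:x1+12],40,120),cv2.Canny(a[y0:y1,x0:x1],40,120),cv2.TM_CCOEFF_NORMED);_,v,_,l=cv2.minMaxLoc(r);print(n,"shift px",l[0]-12,l[1]-12,"score",round(v,2))
```

```text
f tool [ 15.  -12.8  -9.6] tq [-1.61  4.37 -0.  ] yaw 159.2414009928715 [532.5 234.2  49.5] vel 0.0006435302712697277
expected sleeve top, post top px [[275.  282.4]
 [274.9 290.2]]
sleeve shift px 0 0 score 0.5
hole shift px 0 0 score 0.67
```

```bash
python3 -c "
from workcell import robot
print(robot.hand_in(), robot.state()['contact_force'])"
```

```text
the job is handed in; nothing more can be done
the job is handed in; nothing more can be done
```

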